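# Show which glaze goes on which pot, then start the dip timer

### The job

Show the pottery class what to glaze: point down at the glaze jar with the blue lid, fingertips just above the middle of its lid, and stay there for two seconds; then rise and point in the same way, for two seconds, just above the middle of the mouth of the cream bowl. Then press the red button of the dip timer all the way in and let go of it. Touch none of the jars and pots, do not bring the fingertips down close over any other jar or pot, and leave everything else where it is.

Things in the scene. Friction and masses are not known exactly. Their poses are not given: they have to be found in the camera images.
- glaze_board: Wooden board lying on the table, fixed, 130 x 330 x 18 mm, long side along its y; origin at the centre of its underside. The three glaze jars stand on it in a row, about 100 mm apart, in any order. It may lie left or right of the robot.
- ware_board: Another such board (130 x 330 x 18 mm, fixed, origin at the centre of its underside), carrying the three pots in a row, about 105 mm apart, in any order.
- blue_jar: White glaze jar with a blue lid, loose, 62 mm across and 95 mm tall; origin at the centre of its underside, z up.
- blue_jar_lid (a point): Centre of the top of the blue lid, 95 mm above the jar's underside.
- green_jar: Same jar with a green lid, a bystander; origin at the centre of its underside.
- green_jar_lid (a point): Centre of the top of the green lid.
- orange_jar: Same jar with an orange lid, a bystander; origin at the centre of its underside.
- orange_jar_lid (a point): Centre of the top of the orange lid.
- bowl: Cream bowl, open at the top, loose, 110 mm across the rim and 60 mm tall; origin at the centre of its underside, z up.
- bowl_rim (a point): Centre of the bowl's mouth, level with its rim, 60 mm above its underside.
- cup: Terracotta cup, a bystander, 68 mm across and 85 mm tall; origin at the centre of its underside.
- cup_rim (a point): Centre of the cup's mouth, level with its rim.
- dish: Flat grey dish, a bystander, 96 mm across and 18 mm tall; origin at the centre of its underside.
- dish_rim (a point): Centre of the dish, level with its rim.
- timer: Dip timer, a grey plastic case fixed to the table between the two boards, 95 x 60 x 36 mm, long side along its x, dark display on its +x half, red button on its -x half; origin at the centre of its underside.
- start_top (a point): Centre of the top of the red button (28 mm across, in a black collar, on top of the timer); it is pressed straight down and moves with the button.
- start (a joint): How far the red button is pressed in: 0 m out, 0.006 m fully in. A spring pushes it back out; fully in takes about 4 N.
- brush_jar: Glass jar full of brushes, a bystander behind the boards, 72 mm across, 200 mm tall over the brushes; origin at the centre of its underside.
- knife: Palette knife (flat steel blade) with a yellow handle lying behind the boards, a bystander, about 250 mm long, lying along its x with the handle (140 mm) to -x; origin on its underside where the handle meets the blade.
- cutter: Brass ring cutter, 60 mm across and 30 mm tall, a bystander behind the boards; origin at the centre of its underside.

How it is judged:
By the outcome, as a careful person would: the job done as asked, in the order asked, and still so for the second after the job is handed in, with the robot touching nothing.
It also fails if it takes over 61 s, if anything falls off the work surface, if the arm or the gripper's body presses on something with over 40 N, if the wrist force passes 120 N, or if a joint passes its speed limit or range.

### The arm

A 7-joint arm with a two-finger parallel gripper is mounted at the origin on the work surface. World frame = base frame: x ahead of the robot, y to its left, z up, the work surface at z = 0. Lengths are in m, angles in rad, forces in N, time in s.
With the tool pointing down it reaches from about 0.425 to 0.925 m from the base axis. Payload 6.8 kg.
Tool frame: the origin (TCP) lies between the finger pads, 19 mm behind the fingertips; this is the grasp point; z points along the fingers, y is the line along which they close (so a half turn about z gives the same grasp; the last joint's range is limited). The gripper opens to 88 mm and grips with 3 to 60 N. Pads are 20 mm wide; open, the fingers measure 115 mm over their backs; the gripper's body (75 mm by 178 mm) begins 61 mm behind the grasp point.
Start: joints at [-1.379, 0.477, 0.022, 1.555, -0.011, 1.109, -0.083], TCP at [0.199, 0.645, 0.241] pointing down, gripper open.
Joint ranges: [-2.96, 2.96], [-0.34, 2.1], [-1.41, 1.46], [0.24, 2.44], [-1.37, 4.51], [0.17, 1.92], [-2.96, 2.96]. Speed limits (rad/s): [2.39, 2.39, 3.14, 3.14, 3.14, 3.14, 3.14].

### API

Orientations are given as a rotation vector (axis times angle).
In Python, from station import sense, capture, job_done gives the robot as it stands.
- The arm moves only by the tool servo_tool, never from a script. Its argument "plan" is a list of rows, each an object with "xyz": the shift along the tool's x, y, z in cm, a list of three; "turn": the turn, a rotation vector about the tool's x, y, z in rad, a list of three; "fingers": the finger opening in cm, from 0 to 8.78. In form: [{"xyz": [tx, ty, tz], "turn": [ax, ay, az], "fingers": fingers}, ...]. A call has 1 to 5 rows; each row shifts and turns the commanded pose from where the row before left it, along the tool's axes as they then stand; what a row does not reach is not made up. A row lasts 1/12 s, in which the tool goes at most 41.7 mm and 7.16 degrees, less where a joint would pass 70% of its speed; a pose out of reach is approached as far as the arm can. A call with a gripper value outside its range is refused whole. The fingers move at their own pace and stop on an object; "squeeze" is the grip in N (left out, the last holds). Time passes only in rows, so rows that do not move let the fingers close. It gives the time, the measured TCP pose, the force, the opening and the grip force at its end, in the units of the state.
- sense(): the state, without advancing time (a new reading comes with each control period).
- capture(name): name is "side" or "top"; returns a dict with "image" (400x640x3 uint8, red, green, blue), "z_map" (400x640 float32, m along the optical axis (not along the pixel's ray), 0 where there is no reading), "fovy" (degrees; the focal length in pixels is half the picture's height over the tangent of half this angle, whatever the lens; pixels are square), "cx", "cy" (the principal point, pixels), "camera_from_world" (4x4, takes a point from world to camera coordinates). Camera axes: x right, y down, z forward; pixel columns grow to the right and rows downward; lengths in m; the calibration is good to about 2 mm. A picture is of the moment at which its call begins.
- job_done(): hands the job in; it is judged then, once.
The state is a dict: "time_s": time; "qpos": joint angles; "qd": joint speeds; "effort": joint torques, N m; "tool_pos": TCP position; "ee_rot": TCP orientation; "wrist_force": force on the tool from outside, world axes, zero at the start; "torque": the same for the moment, N m; "width": finger opening in m; "gripper_force": force on a finger pad.
Only numpy, scipy, OpenCV 4.12 (cv2) and the standard library are available. Lean on these libraries where they do the work, as an engineer would, in place of code of your own. Each camera call takes 0.05 s, during which the arm holds its last target. There are 200 camera calls.

## Working session

There is one attempt and no reset: what is moved stays moved. The work goes in short steps, Python scripts to look and compute and a tool call to move; the robot and the scene stay as the last step left them, time stands still between calls to the robot, and variables do not carry over. Pictures are saved under pics/ and viewed, at most 10 in all, crops included, and the job is handed in when it is done.

Besides the shell and the picture viewer there is one more tool, called after "Request:" in YAML: its name, and indented under it one key for each argument. servo_tool: Moves the arm, as the interface text tells. Its arguments: {"type":"object","properties":{"plan":{"type":"array","items":{"type":"object","properties":{"xyz":{"type":"array","items":{"type":"number"}},"turn":{"type":"array","items":{"type":"number"}},"fingers":{"type":"number"}}}},"squeeze":{"type":"number"}},"required":["plan"]}

```bash
mkdir -p pics; cat > h.py <<'E'
import numpy as np, cv2
from station import sense, capture, job_done
def K(c):
    f=c["image"].shape[0]/2/np.tan(np.radians(c["fovy"])/2); return f,c["cx"],c["cy"]
def cloud(c):
    f,cx,cy=K(c); z=c["z_map"]; v,u=np.mgrid[:z.shape[0],:z.shape[1]]
    P=np.stack([(u-cx)/f*z,(v-cy)/f*z,z],-1); T=np.linalg.inv(c["camera_from_world"])
    return P@T[:3,:3].T+T[:3,3]
E
python3 - <<'E'
from h import *
s=sense();print({k:np.round(v,3) for k,v in s.items()})
for n in("side","top"):
    c=capture(n);np.savez(n+".npz",**c);cv2.imwrite(f"pics/{n}0.png",c["image"][...,::-1])
    print(n,c["fovy"],c["cx"],c["cy"],np.round(np.linalg.inv(c["camera_from_world"]),3).tolist(),(c["z_map"]==0).mean())
E
```

```text
{'time_s': np.float64(0.0), 'qpos': array([-1.379,  0.478,  0.022,  1.556, -0.011,  1.109, -0.083]), 'qd': array([ 0.002,  0.001,  0.   , -0.001,  0.   ,  0.002,  0.001]), 'effort': array([-0.0000e+00, -5.8284e+01,  1.5350e+00, -2.7261e+01, -5.4000e-02,
        1.7000e-02,  0.0000e+00]), 'tool_pos': array([0.199, 0.644, 0.24 ]), 'ee_rot': array([-4.690e-01, -3.106e+00,  3.000e-03]), 'wrist_force': array([-0.76 , -0.052, -0.624]), 'torque': array([ 0.01 , -0.003,  0.073]), 'gripper_force': np.float64(0.0), 'width': np.float64(0.088)}
side 54.07144386505513 323.05210109095407 204.05042384936434 [[-0.832, -0.408, 0.377, 0.28], [-0.555, 0.604, -0.572, 0.552], [0.006, -0.685, -0.728, 0.78], [0.0, 0.0, 0.0, 1.0]] 0.0038984375
top 42.932195829580635 313.5098555172501 194.1474146290114 [[-0.007, -0.992, 0.128, 0.461], [-1.0, 0.008, 0.007, 0.006], [-0.008, -0.128, -0.992, 1.275], [0.0, 0.0, 0.0, 1.0]] 0.00405078125
```

View pics/top0.png

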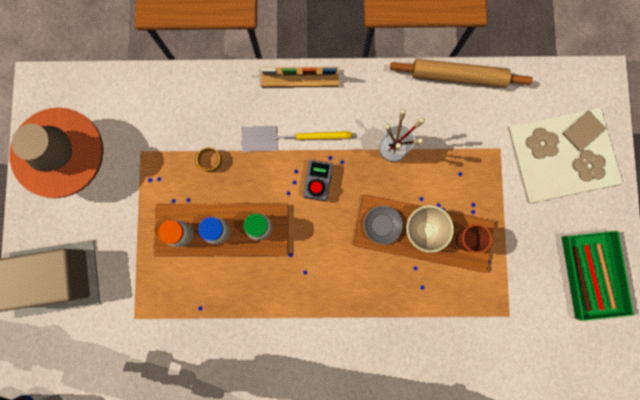

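View pics/side0.png

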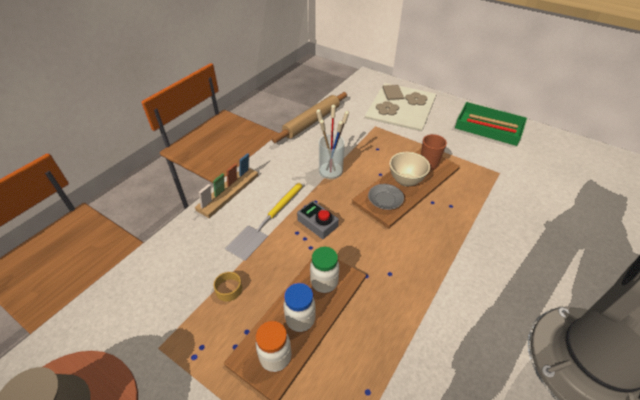

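The top view shows lids at orange (170,232), blue (211,229) and green (257,226); the dish (382,225), bowl (430,229) and cup (476,239); and the button (316,187). The side view shows the same order: blue lid (299,297), bowl (409,167), button (324,216). Next I measure from both views.

```bash
cat > m.py <<'E'
from h import *
R={"top":{"blue":(211,229),"green":(257,226),"orange":(170,232),"button":(316,187)},
 "side":{"blue":(299,297),"green":(324,259),"orange":(271,336),"button":(324,216)}}
rays={}
for n in R:
    c=dict(np.load(n+".npz")); P=cloud(c); f,cx,cy=K(c); T=np.linalg.inv(c["camera_from_world"])
    hsv=cv2.cvtColor(c["image"],cv2.COLOR_RGB2HSV).astype(int)
    print(n,"table z",np.round(np.median(P[...,2][(abs(P[...,0]-.35)<.03)&(abs(P[...,1])<.1)]),4))
    for k,(u,v) in R[n].items():
        vv,uu=np.mgrid[:400,:640]; dh=abs((hsv[...,0]-hsv[v,u,0]+90)%180-90)
        m=((uu-u)**2+(vv-v)**2<22**2)&(dh<8)&(hsv[...,1]>150)&(hsv[...,2]>60)
        if k=="button": m&=(uu-u)**2+(vv-v)**2<11**2
        Q=P[m]; zt=np.percentile(Q[:,2],90); t=m&(abs(P[...,2]-zt)<.006)
        (px,py),r=cv2.minEnclosingCircle(np.argwhere(t)[:,::-1].astype(np.float32))
        Q=P[t]; mid=(Q.min(0)+Q.max(0))/2
        pu,pv=uu[t].mean(),vv[t].mean()
        d=T[:3,:3]@np.array([(pu-cx)/f,(pv-cy)/f,1]); rays.setdefault(k,[]).append((T[:3,3],d/np.linalg.norm(d)))
        print(" ",k,t.sum(),"med",np.round(np.median(Q,0),4),"mid",np.round(mid,4),"ext",np.round(np.ptp(Q,axis=0),3),"px",round(pu,1),round(pv,1))
    # bowl rim, and dish/cup by height
    for k,(x0,x1,y0,y1,z0,z1) in {"bowl":(.3,.52,-.32,-.16,.068,.09),"cup":(.3,.52,-.42,-.30,.092,.12),"case":(.42,.6,-.06,.06,.03,.04),"all_hi":(.3,.9,-.6,.5,.12,.6)}.items():
        m=(P[...,0]>x0)&(P[...,0]<x1)&(P[...,1]>y0)&(P[...,1]<y1)&(P[...,2]>z0)&(P[...,2]<z1)
        if m.sum()>5:
            Q=P[m]; print(" ",k,m.sum(),Q.min(0).round(3),Q.max(0).round(3),((Q.min(0)+Q.max(0))/2).round(4))
for k,((a,d),(b,e)) in rays.items():
    s=np.linalg.lstsq(np.c_[d,-e],b-a,rcond=None)[0]; p,q=a+s[0]*d,b+s[1]*e
    print("tri",k,((p+q)/2).round(4),"gap",np.linalg.norm(p-q).round(4))
E
python3 m.py
```

```text
top table z 0.0015
  blue 396 med [0.5329 0.2511 0.1136] mid [0.534  0.2511 0.1154] ext [0.048 0.052 0.01 ] px 210.2 228.7
  green 365 med [0.5412 0.1481 0.1136] mid [0.5424 0.1482 0.1148] ext [0.048 0.051 0.009] px 255.2 224.9
  orange 435 med [0.5266 0.3426 0.1136] mid [0.5269 0.343  0.1146] ext [0.051 0.054 0.011] px 170.0 232.0
  button 95 med [0.6357 0.0083 0.0585] mid [0.6357 0.0082 0.0595] ext [0.025 0.024 0.009] px 315.9 187.1
  bowl 160 [ 0.48  -0.31   0.068] [ 0.52  -0.206  0.084] [ 0.4997 -0.2581  0.0759]
  cup 150 [ 0.474 -0.392  0.092] [ 0.52  -0.325  0.109] [ 0.497  -0.3589  0.1007]
  all_hi 353 [ 0.526 -0.227  0.12 ] [0.786 0.345 0.205] [0.656  0.059  0.1626]
side table z 0.0002
  blue 547 med [0.5304 0.2553 0.1123] mid [0.5308 0.2538 0.1117] ext [0.051 0.054 0.008] px 298.4 296.2
  green 400 med [0.5383 0.1535 0.1123] mid [0.5387 0.1524 0.1119] ext [0.05  0.051 0.008] px 324.4 258.0
  orange 715 med [0.5238 0.3463 0.1124] mid [0.5247 0.345  0.1119] ext [0.054 0.055 0.008] px 271.1 335.7
  button 81 med [0.6332 0.0127 0.0569] mid [0.633  0.0103 0.0563] ext [0.026 0.028 0.008] px 323.9 214.6
  bowl 117 [ 0.476 -0.308  0.068] [ 0.52  -0.201  0.08 ] [ 0.4981 -0.2544  0.074 ]
  cup 127 [ 0.472 -0.391  0.092] [ 0.519 -0.32   0.105] [ 0.4956 -0.3555  0.0983]
  all_hi 383 [ 0.697 -0.223  0.12 ] [ 0.782 -0.138  0.203] [ 0.7395 -0.1802  0.1614]
tri blue [0.5335 0.2523 0.1052] gap 0.001
tri green [0.5417 0.1487 0.1044] gap 0.0008
tri orange [0.5265 0.3445 0.1064] gap 0.001
tri button [0.6361 0.0083 0.0512] gap 0.0009
```

```bash
python3 - <<'E'
from h import *
from scipy.optimize import least_squares
for n in("top","side"):
    c=dict(np.load(n+".npz"));P=cloud(c)
    for k,cx,cy,r,z0,z1 in(("bowl",.53,-.258,.075,.068,.09),("bowlhi",.53,-.258,.075,.074,.09),("cup",.507,-.358,.045,.095,.12)):
        m=(np.hypot(P[...,0]-cx,P[...,1]-cy)<r)&(P[...,2]>z0)&(P[...,2]<z1);Q=P[m]
        hull=cv2.convexHull(Q[:,:2].astype(np.float32))[:,0]
        s=least_squares(lambda p:np.hypot(*(hull-p[:2]).T)-p[2],[cx,cy,.05],loss="soft_l1",f_scale=.002).x
        print(n,k,m.sum(),Q.min(0).round(3),Q.max(0).round(3),s.round(4))
    m=(np.hypot(P[...,0]-.634,P[...,1]-.009)<.009);print(n,"button z",np.percentile(P[m][:,2],[10,50,90]).round(4))
E
```

```text
top bowl 418 [ 0.48  -0.331  0.068] [ 0.585 -0.204  0.09 ] [ 0.5311 -0.2593  0.0553]
top bowlhi 304 [ 0.48  -0.33   0.074] [ 0.585 -0.204  0.09 ] [ 0.5305 -0.2604  0.0562]
top cup 202 [ 0.474 -0.392  0.095] [ 0.54  -0.325  0.11 ] [ 0.5072 -0.3585  0.0334]
top button z [0.0556 0.0589 0.0619]
side bowl 343 [ 0.476 -0.332  0.068] [ 0.584 -0.201  0.089] [ 0.5251 -0.2661  0.0633]
side bowlhi 198 [ 0.476 -0.332  0.074] [ 0.584 -0.201  0.089] [ 0.5255 -0.2651  0.0623]
side cup 140 [ 0.472 -0.391  0.095] [ 0.54  -0.32   0.105] [ 0.5056 -0.3562  0.0335]
side button z [0.0557 0.0571 0.0586]
```

```bash
cat > go.py <<'E'
import sys
from h import *
from scipy.spatial.transform import Rotation as Ro
s=sense(); R=Ro.from_rotvec(s["ee_rot"]).as_matrix(); t=np.array(list(map(float,sys.argv[1:4])))
tilt=R.T@np.cross(R[:,2],[0,0,-1])
print(s["time_s"],np.round(s["tool_pos"],4),"tool cm",(R.T@(t-s["tool_pos"])*100).round(2),"tilt fix",tilt.round(4),"q",np.round(s["qpos"],2),"F",np.round(s["wrist_force"],1))
E
python3 - <<'E'
from h import *
c=dict(np.load("top.npz"));P=cloud(c)
m=(P[...,1]>.4)&(P[...,2]>.02)&(P[...,0]>-.1)&(P[...,0]<.9);
for x in np.arange(0,.9,.1):
    for y in np.arange(.4,.9,.1):
        k=m&(abs(P[...,0]-x-.05)<.05)&(abs(P[...,1]-y-.05)<.05)
        if k.sum()>3: print(x.round(1),y.round(1),P[k][:,2].max().round(3),k.sum())
E
python3 go.py .532 .2525 .24
```

```text
0.1 0.5 0.245 25
0.1 0.6 0.046 43
0.1 0.7 0.048 13
0.2 0.5 0.318 22
0.3 0.5 0.115 383
0.3 0.6 0.116 763
0.3 0.7 0.116 242
0.4 0.4 0.025 9
0.4 0.5 0.116 1106
0.4 0.6 0.119 1582
0.4 0.7 0.117 413
0.5 0.4 0.025 37
0.6 0.5 0.202 1119
0.6 0.6 0.206 1673
0.6 0.7 0.097 259
0.7 0.5 0.205 1872
0.7 0.6 0.208 1120
0.7 0.7 0.097 132
0.8 0.5 0.097 122
0.8 0.6 0.099 398
0.1 [0.1992 0.6444 0.2405] tool cm [-43.37 -27.61   0.1 ] tilt fix [-0.0016  0.0001 -0.    ] q [-1.38  0.48  0.02  1.56 -0.01  1.11 -0.08] F [0.2 1.  0.8]
```

Request:
servo_tool:
  plan:
    - {"xyz":[-1.5,-1.0,0],"turn":[0,0,0],"fingers":0}
    - {"xyz":[-2.5,-1.6,0],"turn":[0,0,0],"fingers":0}
    - {"xyz":[-3,-1.9,0],"turn":[0,0,0],"fingers":0}
    - {"xyz":[-3,-1.9,0],"turn":[0,0,0],"fingers":0}
    - {"xyz":[-3,-1.9,0],"turn":[0,0,0],"fingers":0}
  squeeze: 5

```text
time_s: 0.52
tool_pos: [0.2996, 0.5257, 0.2409]
ee_rot: [-0.468, -3.106, 0.001]
wrist_force: [1.2, 0.3, -0.6]
width: 0.0581
gripper_force: 0.0
```

Request:
servo_tool:
  plan:
    - {"xyz":[-3,-1.9,0],"turn":[0,0,0],"fingers":0}
    - {"xyz":[-3,-1.9,0],"turn":[0,0,0],"fingers":0}
    - {"xyz":[-3,-1.9,0],"turn":[0,0,0],"fingers":0}
    - {"xyz":[-3,-1.9,0],"turn":[0,0,0],"fingers":0}
    - {"xyz":[-3,-1.9,0],"turn":[0,0,0],"fingers":0}

```text
time_s: 0.93
tool_pos: [0.415, 0.3905, 0.2412]
ee_rot: [-0.469, -3.106, 0.001]
wrist_force: [1.1, -0.1, 0.7]
width: 0.0244
gripper_force: 0.0
```

Request:
servo_tool:
  plan:
    - {"xyz":[-3,-1.9,0],"turn":[0,0,0],"fingers":0}
    - {"xyz":[-3,-1.9,0],"turn":[0,0,0],"fingers":0}
    - {"xyz":[-3,-1.9,0],"turn":[0,0,0],"fingers":0}
    - {"xyz":[-3,-1.9,0],"turn":[0,0,0],"fingers":0}
    - {"xyz":[0,0,0],"turn":[0,0,0],"fingers":0}

```text
time_s: 1.35
tool_pos: [0.5113, 0.2762, 0.2413]
ee_rot: [0.485, 3.101, -0.005]
wrist_force: [0.9, -1.4, 1.1]
width: 0.0003
gripper_force: 0.0
```

```bash
python3 go.py .532 .2525 .147; python3 -c "
from h import *
print(sense()['width'])
c=capture('top');cv2.imwrite('pics/t1.png',cv2.resize(c['image'][130:330,100:420,::-1],None,fx=2.5,fy=2.5))"
```

```text
1.35 [0.5113 0.2762 0.2413] tool cm [-2.66 -1.6   9.45] tilt fix [-0.0027  0.0033  0.    ] q [-0.76  0.32  0.19  1.8  -0.06  1.03  0.72] F [ 0.9 -1.4  1.1]
0.00030511988852700383
```

View pics/t1.png

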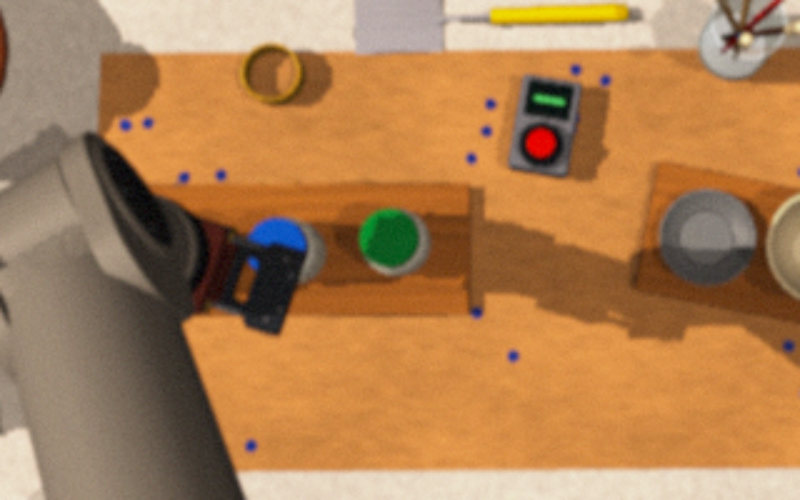

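The view shows the closed gripper coming in over the blue jar at about (265,290) in the crop, and nothing has been disturbed. I'll move over the lid first, then descend.

Request:
servo_tool:
  plan:
    - {"xyz":[-1.7,-1.0,0],"turn":[0,0,0],"fingers":0}
    - {"xyz":[-0.9,-0.6,0],"turn":[0,0,0],"fingers":0}
    - {"xyz":[0,0,2],"turn":[0,0,0],"fingers":0}
    - {"xyz":[0,0,2],"turn":[0,0,0],"fingers":0}
    - {"xyz":[0,0,0],"turn":[0,0,0],"fingers":0}

```text
time_s: 1.82
tool_pos: [0.5241, 0.2606, 0.1978]
ee_rot: [-0.467, -3.102, 0.006]
wrist_force: [-0.8, -0.0, -0.4]
width: 0.0006
gripper_force: 0.0
```

```bash
python3 go.py .532 .2525 .147
```

```text
1.8167 [0.5241 0.2606 0.1978] tool cm [-1.02 -0.52  5.08] tilt fix [-0.0046 -0.0043  0.    ] q [-0.71  0.38  0.18  1.83 -0.08  0.95  0.78] F [-0.8 -0.  -0.4]
```

Request:
servo_tool:
  plan:
    - {"xyz":[-1.0,-0.5,0.5],"turn":[0,0,0],"fingers":0}
    - {"xyz":[0,0,1.5],"turn":[0,0,0],"fingers":0}
    - {"xyz":[0,0,1.5],"turn":[0,0,0],"fingers":0}
    - {"xyz":[0,0,1],"turn":[0,0,0],"fingers":0}
    - {"xyz":[0,0,0],"turn":[0,0,0],"fingers":0}

```text
time_s: 2.23
tool_pos: [0.5341, 0.2529, 0.155]
ee_rot: [-0.469, -3.105, 0.003]
wrist_force: [0.2, 0.9, -0.0]
width: 0.0006
gripper_force: 0.0
```

```bash
python3 go.py .532 .2525 .147
```

```text
2.2333 [0.5341 0.2529 0.155 ] tool cm [ 0.19 -0.1   0.8 ] tilt fix [-0.002  -0.0016  0.    ] q [-0.69  0.44  0.18  1.85 -0.1   0.86  0.81] F [ 0.2  0.9 -0. ]
```

Request:
servo_tool:
  plan:
    - {"xyz":[0.2,-0.1,0.6],"turn":[0,0,0],"fingers":0}
    - {"xyz":[0,0,0],"turn":[0,0,0],"fingers":0}
    - {"xyz":[0,0,0],"turn":[0,0,0],"fingers":0}

```text
time_s: 2.48
tool_pos: [0.5326, 0.2532, 0.1509]
ee_rot: [0.469, 3.106, 0.001]
wrist_force: [0.6, 0.3, 0.2]
width: 0.0004
gripper_force: 0.0
```

```bash
python3 go.py .532 .2525 .147; python3 -c "
from h import *
c=capture('side');cv2.imwrite('pics/s1.png',cv2.resize(c['image'][200:400,180:440,::-1],None,fx=3,fy=3))"
```

```text
2.4833 [0.5326 0.2532 0.1509] tool cm [ 0.04 -0.09  0.39] tilt fix [ 0.0005  0.0003 -0.    ] q [-0.69  0.44  0.18  1.86 -0.1   0.85  0.81] F [0.6 0.3 0.2]
```

View pics/s1.png

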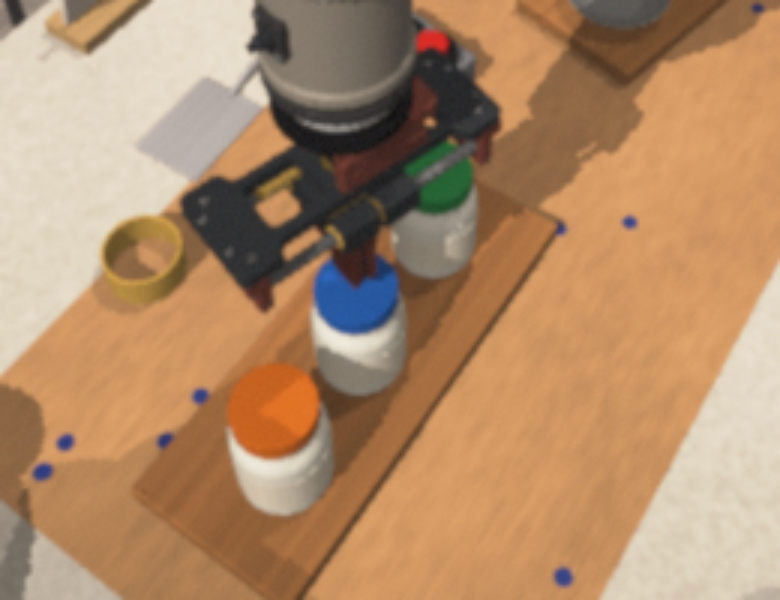

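The fingertips at (357,275) in the crop sit over the middle of the blue lid, about 19 mm above it. I'll lower about 5 mm and hold.

Request:
servo_tool:
  plan:
    - {"xyz":[0,-0.1,0.5],"turn":[0,0,0],"fingers":0}
    - {"xyz":[0,0,0],"turn":[0,0,0],"fingers":0}
    - {"xyz":[0,0,0],"turn":[0,0,0],"fingers":0}
    - {"xyz":[0,0,0],"turn":[0,0,0],"fingers":0}
    - {"xyz":[0,0,0],"turn":[0,0,0],"fingers":0}

```text
time_s: 2.95
tool_pos: [0.5322, 0.2522, 0.1455]
ee_rot: [0.469, 3.106, 0.0]
wrist_force: [-0.7, -0.2, -0.4]
width: 0.0003
gripper_force: 0.0
```

Request:
servo_tool:
  plan:
    - {"xyz":[0,0,0],"turn":[0,0,0],"fingers":0}
    - {"xyz":[0,0,0],"turn":[0,0,0],"fingers":0}
    - {"xyz":[0,0,0],"turn":[0,0,0],"fingers":0}
    - {"xyz":[0,0,0],"turn":[0,0,0],"fingers":0}
    - {"xyz":[0,0,0],"turn":[0,0,0],"fingers":0}

```text
time_s: 3.37
tool_pos: [0.5322, 0.2521, 0.1454]
ee_rot: [0.469, 3.106, 0.0]
wrist_force: [-0.4, -0.3, 0.8]
width: 0.0006
gripper_force: 0.0
```

Request:
servo_tool:
  plan:
    - {"xyz":[0,0,0],"turn":[0,0,0],"fingers":0}
    - {"xyz":[0,0,0],"turn":[0,0,0],"fingers":0}
    - {"xyz":[0,0,0],"turn":[0,0,0],"fingers":0}
    - {"xyz":[0,0,0],"turn":[0,0,0],"fingers":0}
    - {"xyz":[0,0,0],"turn":[0,0,0],"fingers":0}

```text
time_s: 3.78
tool_pos: [0.5322, 0.2521, 0.1454]
ee_rot: [0.469, 3.106, 0.0]
wrist_force: [0.2, -0.9, 0.8]
width: 0.0008
gripper_force: 0.0
```

Request:
servo_tool:
  plan:
    - {"xyz":[0,0,0],"turn":[0,0,0],"fingers":0}
    - {"xyz":[0,0,0],"turn":[0,0,0],"fingers":0}
    - {"xyz":[0,0,0],"turn":[0,0,0],"fingers":0}
    - {"xyz":[0,0,0],"turn":[0,0,0],"fingers":0}
    - {"xyz":[0,0,0],"turn":[0,0,0],"fingers":0}

```text
time_s: 4.2
tool_pos: [0.5322, 0.2521, 0.1453]
ee_rot: [-0.469, -3.106, -0.0]
wrist_force: [0.5, -0.4, 0.3]
width: 0.0004
gripper_force: 0.0
```

Request:
servo_tool:
  plan:
    - {"xyz":[0,0,0],"turn":[0,0,0],"fingers":0}
    - {"xyz":[0,0,0],"turn":[0,0,0],"fingers":0}
    - {"xyz":[0,0,0],"turn":[0,0,0],"fingers":0}
    - {"xyz":[0,0,0],"turn":[0,0,0],"fingers":0}
    - {"xyz":[0,0,0],"turn":[0,0,0],"fingers":0}

```text
time_s: 4.62
tool_pos: [0.5322, 0.2521, 0.1454]
ee_rot: [-0.469, -3.106, -0.0]
wrist_force: [-0.1, -0.6, 0.8]
width: 0.0006
gripper_force: 0.0
```

Request:
servo_tool:
  plan:
    - {"xyz":[0,0,0],"turn":[0,0,0],"fingers":0}
    - {"xyz":[0,0,0],"turn":[0,0,0],"fingers":0}
    - {"xyz":[0,0,0],"turn":[0,0,0],"fingers":0}
    - {"xyz":[0,0,0],"turn":[0,0,0],"fingers":0}
    - {"xyz":[0,0,0],"turn":[0,0,0],"fingers":0}

```text
time_s: 5.03
tool_pos: [0.5322, 0.2521, 0.1454]
ee_rot: [0.469, 3.106, 0.0]
wrist_force: [0.1, -0.2, -0.3]
width: 0.0005
gripper_force: 0.0
```

Request:
servo_tool:
  plan:
    - {"xyz":[0,0,0],"turn":[0,0,0],"fingers":0}
    - {"xyz":[0,0,0],"turn":[0,0,0],"fingers":0}
    - {"xyz":[0,0,0],"turn":[0,0,0],"fingers":0}
    - {"xyz":[0,0,0],"turn":[0,0,0],"fingers":0}
    - {"xyz":[0,0,0],"turn":[0,0,0],"fingers":0}

```text
time_s: 5.45
tool_pos: [0.5322, 0.2521, 0.1454]
ee_rot: [0.469, 3.106, 0.0]
wrist_force: [-0.3, -0.3, -0.5]
width: 0.0006
gripper_force: 0.0
```

```bash
python3 go.py .531 -.2565 .147
```

```text
5.45 [0.5322 0.2521 0.1454] tool cm [-14.9  -48.63  -0.16] tilt fix [ 0.  0. -0.] q [-0.68  0.45  0.18  1.86 -0.1   0.84  0.81] F [-0.3 -0.3 -0.5]
```

Request:
servo_tool:
  plan:
    - {"xyz":[0,0,-2.5],"turn":[0,0,0],"fingers":0}
    - {"xyz":[0,0,-3.5],"turn":[0,0,0],"fingers":0}
    - {"xyz":[0,0,-3.5],"turn":[0,0,0],"fingers":0}
    - {"xyz":[0,0,-2.5],"turn":[0,0,0],"fingers":0}
    - {"xyz":[-0.5,-1.5,0],"turn":[0,0,0],"fingers":0}

```text
time_s: 5.87
tool_pos: [0.5346, 0.2406, 0.2712]
ee_rot: [0.462, 3.1, 0.012]
wrist_force: [0.3, 0.1, -0.5]
width: 0.0004
gripper_force: 0.0
```

Request:
servo_tool:
  plan:
    - {"xyz":[-0.9,-3,0],"turn":[0,0,0],"fingers":0}
    - {"xyz":[-0.9,-3,0],"turn":[0,0,0],"fingers":0}
    - {"xyz":[-0.9,-3,0],"turn":[0,0,0],"fingers":0}
    - {"xyz":[-0.9,-3,0],"turn":[0,0,0],"fingers":0}
    - {"xyz":[-0.9,-3,0],"turn":[0,0,0],"fingers":0}

```text
time_s: 6.28
tool_pos: [0.5306, 0.0777, 0.2648]
ee_rot: [-0.469, -3.106, 0.0]
wrist_force: [0.6, 0.3, 0.6]
width: 0.0006
gripper_force: 0.0
```

Request:
servo_tool:
  plan:
    - {"xyz":[-0.9,-3,0],"turn":[0,0,0],"fingers":0}
    - {"xyz":[-0.9,-3,0],"turn":[0,0,0],"fingers":0}
    - {"xyz":[-0.9,-3,0],"turn":[0,0,0],"fingers":0}
    - {"xyz":[-0.9,-3,0],"turn":[0,0,0],"fingers":0}
    - {"xyz":[-0.9,-3,0],"turn":[0,0,0],"fingers":0}

```text
time_s: 6.7
tool_pos: [0.5291, -0.0788, 0.2649]
ee_rot: [-0.47, -3.106, -0.0]
wrist_force: [0.3, 1.8, -0.6]
width: 0.0006
gripper_force: 0.0
```

```bash
python3 go.py .531 -.2565 .25
```

```text
6.7 [ 0.5291 -0.0788  0.2649] tool cm [ -5.43 -16.92   1.49] tilt fix [-0.0001 -0.0005  0.    ] q [-0.28  0.23  0.37  1.88 -0.09  1.05  1.4 ] F [ 0.3  1.8 -0.6]
```

Request:
servo_tool:
  plan:
    - {"xyz":[-1,-3,0],"turn":[0,0,0],"fingers":0}
    - {"xyz":[-1,-3,0],"turn":[0,0,0],"fingers":0}
    - {"xyz":[-1,-3,0],"turn":[0,0,0],"fingers":0}
    - {"xyz":[-1,-3,0],"turn":[0,0,0],"fingers":0}
    - {"xyz":[-0.9,-3,0],"turn":[0,0,0],"fingers":0}

```text
time_s: 7.12
tool_pos: [0.5317, -0.2365, 0.2648]
ee_rot: [-0.469, -3.106, -0.0]
wrist_force: [0.2, 0.9, -0.2]
width: 0.0004
gripper_force: 0.0
```

Request:
servo_tool:
  plan:
    - {"xyz":[-0.5,-2,0],"turn":[0,0,0],"fingers":0}
    - {"xyz":[0,0,0],"turn":[0,0,0],"fingers":0}
    - {"xyz":[0,0,2],"turn":[0,0,0],"fingers":0}
    - {"xyz":[0,0,3],"turn":[0,0,0],"fingers":0}
    - {"xyz":[0,0,0],"turn":[0,0,0],"fingers":0}

```text
time_s: 7.53
tool_pos: [0.5283, -0.2532, 0.2103]
ee_rot: [-0.467, -3.098, -0.003]
wrist_force: [-1.0, 1.3, -0.1]
width: 0.001
gripper_force: 0.0
```

```bash
python3 go.py .531 -.2565 .11; python3 -c "
from h import *
c=capture('side');cv2.imwrite('pics/s2.png',cv2.resize(c['image'][80:280,280:540,::-1],None,fx=3,fy=3))"
```

```text
7.5333 [ 0.5283 -0.2532  0.2103] tool cm [-0.44 -0.24 10.03] tilt fix [ 0.0006 -0.0086  0.    ] q [ 0.01  0.39  0.43  1.82 -0.19  0.98  1.79] F [-1.   1.3 -0.1]
```

View pics/s2.png

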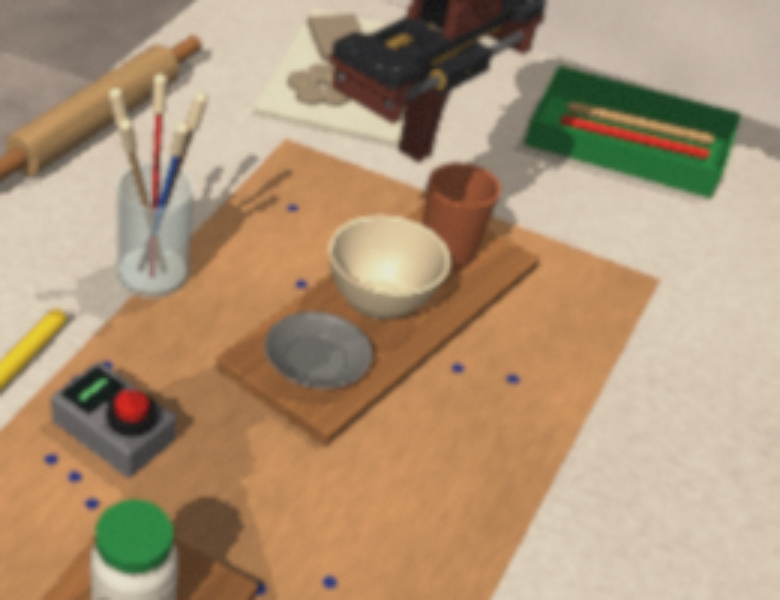

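The gripper is above the bowl, whose rim is centred at about (390,260) in the crop, and everything else is in place. Descending now.

Request:
servo_tool:
  plan:
    - {"xyz":[0,0,3],"turn":[0,0,0],"fingers":0}
    - {"xyz":[0,0,2.5],"turn":[0,0,0],"fingers":0}
    - {"xyz":[0,0,1],"turn":[0,0,0],"fingers":0}
    - {"xyz":[0,0,0],"turn":[0,0,0],"fingers":0}
    - {"xyz":[0,0,0],"turn":[0,0,0],"fingers":0}

```text
time_s: 8.0
tool_pos: [0.5317, -0.2554, 0.1514]
ee_rot: [0.469, 3.106, -0.0]
wrist_force: [-0.3, -0.3, -0.1]
width: 0.0003
gripper_force: 0.0
```

```bash
python3 go.py .531 -.2565 .111
```

```text
8.0 [ 0.5317 -0.2554  0.1514] tool cm [ 0.04 -0.13  4.04] tilt fix [-0.0001  0.0004 -0.    ] q [ 0.03  0.46  0.41  1.87 -0.24  0.86  1.83] F [-0.3 -0.3 -0.1]
```

Request:
servo_tool:
  plan:
    - {"xyz":[0,-0.1,1.5],"turn":[0,0,0],"fingers":0}
    - {"xyz":[0,0,1.5],"turn":[0,0,0],"fingers":0}
    - {"xyz":[0,0,1],"turn":[0,0,0],"fingers":0}
    - {"xyz":[0,0,0],"turn":[0,0,0],"fingers":0}
    - {"xyz":[0,0,0],"turn":[0,0,0],"fingers":0}

```text
time_s: 8.42
tool_pos: [0.5314, -0.2564, 0.1112]
ee_rot: [0.469, 3.106, -0.0]
wrist_force: [0.1, 0.1, 1.1]
width: 0.0004
gripper_force: 0.0
```

```bash
python3 go.py .531 -.2565 .111; python3 -c "
from h import *
c=capture('side');cv2.imwrite('pics/s3.png',cv2.resize(c['image'][80:280,280:540,::-1],None,fx=3,fy=3))"
```

```text
8.4167 [ 0.5314 -0.2564  0.1112] tool cm [ 0.03 -0.02  0.02] tilt fix [-0.      0.0006  0.    ] q [ 0.05  0.52  0.38  1.89 -0.27  0.78  1.85] F [0.1 0.1 1.1]
```

View pics/s3.png

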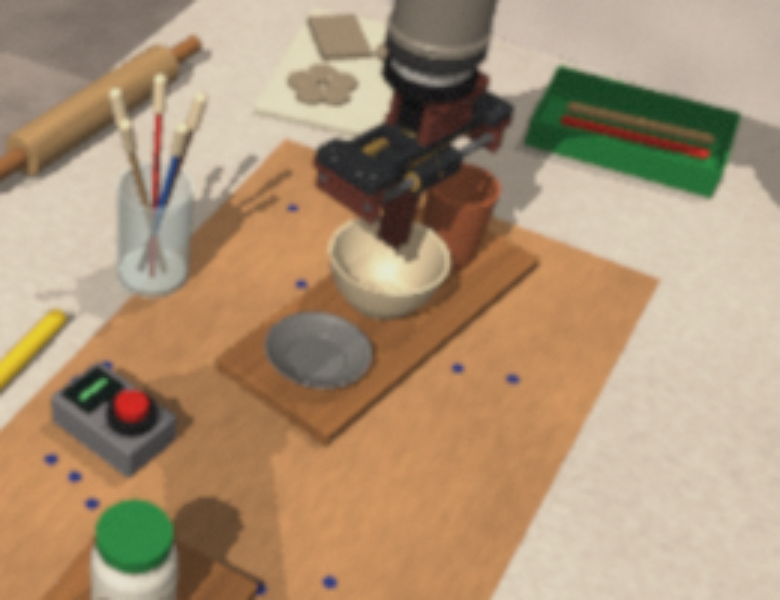

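The fingertips (400,245) are just above the middle of the bowl's mouth and clear of the cup. Holding here.

Request:
servo_tool:
  plan:
    - {"xyz":[0,0,0],"turn":[0,0,0],"fingers":0}
    - {"xyz":[0,0,0],"turn":[0,0,0],"fingers":0}
    - {"xyz":[0,0,0],"turn":[0,0,0],"fingers":0}
    - {"xyz":[0,0,0],"turn":[0,0,0],"fingers":0}
    - {"xyz":[0,0,0],"turn":[0,0,0],"fingers":0}

```text
time_s: 8.88
tool_pos: [0.5311, -0.2563, 0.1106]
ee_rot: [0.469, 3.106, -0.0]
wrist_force: [-1.0, -0.4, 0.1]
width: 0.0006
gripper_force: 0.0
```

Request:
servo_tool:
  plan:
    - {"xyz":[0,0,0],"turn":[0,0,0],"fingers":0}
    - {"xyz":[0,0,0],"turn":[0,0,0],"fingers":0}
    - {"xyz":[0,0,0],"turn":[0,0,0],"fingers":0}
    - {"xyz":[0,0,0],"turn":[0,0,0],"fingers":0}
    - {"xyz":[0,0,0],"turn":[0,0,0],"fingers":0}

```text
time_s: 9.3
tool_pos: [0.531, -0.2562, 0.1103]
ee_rot: [-0.469, -3.106, -0.0]
wrist_force: [0.4, -1.4, -0.7]
width: 0.0006
gripper_force: 0.0
```

Request:
servo_tool:
  plan:
    - {"xyz":[0,0,0],"turn":[0,0,0],"fingers":0}
    - {"xyz":[0,0,0],"turn":[0,0,0],"fingers":0}
    - {"xyz":[0,0,0],"turn":[0,0,0],"fingers":0}
    - {"xyz":[0,0,0],"turn":[0,0,0],"fingers":0}
    - {"xyz":[0,0,0],"turn":[0,0,0],"fingers":0}

```text
time_s: 9.72
tool_pos: [0.531, -0.2562, 0.1104]
ee_rot: [0.469, 3.106, 0.0]
wrist_force: [-0.0, -0.6, -0.1]
width: 0.0005
gripper_force: 0.0
```

Request:
servo_tool:
  plan:
    - {"xyz":[0,0,0],"turn":[0,0,0],"fingers":0}
    - {"xyz":[0,0,0],"turn":[0,0,0],"fingers":0}
    - {"xyz":[0,0,0],"turn":[0,0,0],"fingers":0}
    - {"xyz":[0,0,0],"turn":[0,0,0],"fingers":0}
    - {"xyz":[0,0,0],"turn":[0,0,0],"fingers":0}

```text
time_s: 10.13
tool_pos: [0.531, -0.2562, 0.1103]
ee_rot: [-0.469, -3.106, -0.0]
wrist_force: [0.6, -0.2, -0.0]
width: 0.0006
gripper_force: 0.0
```

Request:
servo_tool:
  plan:
    - {"xyz":[0,0,0],"turn":[0,0,0],"fingers":0}
    - {"xyz":[0,0,0],"turn":[0,0,0],"fingers":0}
    - {"xyz":[0,0,0],"turn":[0,0,0],"fingers":0}
    - {"xyz":[0,0,0],"turn":[0,0,0],"fingers":0}
    - {"xyz":[0,0,0],"turn":[0,0,0],"fingers":0}

```text
time_s: 10.55
tool_pos: [0.531, -0.2562, 0.1103]
ee_rot: [-0.469, -3.106, -0.0]
wrist_force: [0.5, -0.2, 0.7]
width: 0.0004
gripper_force: 0.0
```

Request:
servo_tool:
  plan:
    - {"xyz":[0,0,0],"turn":[0,0,0],"fingers":0}
    - {"xyz":[0,0,0],"turn":[0,0,0],"fingers":0}
    - {"xyz":[0,0,0],"turn":[0,0,0],"fingers":0}
    - {"xyz":[0,0,0],"turn":[0,0,0],"fingers":0}
    - {"xyz":[0,0,0],"turn":[0,0,0],"fingers":0}

```text
time_s: 10.97
tool_pos: [0.531, -0.2563, 0.1104]
ee_rot: [0.469, 3.106, 0.0]
wrist_force: [0.4, 1.0, 0.9]
width: 0.0005
gripper_force: 0.0
```

Request:
servo_tool:
  plan:
    - {"xyz":[0,0,-2.5],"turn":[0,0,0],"fingers":0}
    - {"xyz":[0,0,-3.5],"turn":[0,0,0],"fingers":0}
    - {"xyz":[0,0,-3.5],"turn":[0,0,0],"fingers":0}
    - {"xyz":[0,0,-2.5],"turn":[0,0,0],"fingers":0}
    - {"xyz":[0,0,0],"turn":[0,0,0],"fingers":0}

```text
time_s: 11.38
tool_pos: [0.5336, -0.2579, 0.236]
ee_rot: [0.469, 3.097, -0.002]
wrist_force: [0.5, -0.1, -0.4]
width: 0.0007
gripper_force: 0.0
```

```bash
python3 go.py .6345 .0095 .20
```

```text
11.3833 [ 0.5336 -0.2579  0.236 ] tool cm [-1.7  28.53  3.62] tilt fix [0.     0.0093 0.    ] q [-0.    0.36  0.45  1.8  -0.18  1.02  1.79] F [ 0.5 -0.1 -0.4]
```

Request:
servo_tool:
  plan:
    - {"xyz":[-0.1,1.5,0],"turn":[0,0,0],"fingers":0}
    - {"xyz":[-0.2,3,0],"turn":[0,0,0],"fingers":0}
    - {"xyz":[-0.2,3,0],"turn":[0,0,0],"fingers":0}
    - {"xyz":[-0.2,3,0],"turn":[0,0,0],"fingers":0}
    - {"xyz":[-0.2,3,0],"turn":[0,0,0],"fingers":0}

```text
time_s: 11.8
tool_pos: [0.5795, -0.1286, 0.2298]
ee_rot: [-0.47, -3.106, -0.0]
wrist_force: [1.0, -0.3, 0.1]
width: 0.0009
gripper_force: 0.0
```

Request:
servo_tool:
  plan:
    - {"xyz":[-0.2,3,0],"turn":[0,0,0],"fingers":0}
    - {"xyz":[-0.2,3,0],"turn":[0,0,0],"fingers":0}
    - {"xyz":[-0.2,3,0],"turn":[0,0,0],"fingers":0}
    - {"xyz":[-0.2,3,0],"turn":[0,0,0],"fingers":0}
    - {"xyz":[-0.2,2.5,0],"turn":[0,0,0],"fingers":0}

```text
time_s: 12.22
tool_pos: [0.632, 0.0083, 0.2295]
ee_rot: [-0.467, -3.106, -0.001]
wrist_force: [0.3, 0.2, -0.4]
width: 0.0001
gripper_force: 0.0
```

Request:
servo_tool:
  plan:
    - {"xyz":[0,0.4,0],"turn":[0,0,0],"fingers":0}
    - {"xyz":[0,0,3],"turn":[0,0,0],"fingers":0}
    - {"xyz":[0,0,3],"turn":[0,0,0],"fingers":0}
    - {"xyz":[0,0,3],"turn":[0,0,0],"fingers":0}
    - {"xyz":[0,0,0],"turn":[0,0,0],"fingers":0}

```text
time_s: 12.63
tool_pos: [0.6286, 0.0087, 0.1343]
ee_rot: [-0.468, -3.096, 0.005]
wrist_force: [-0.1, -0.8, -0.1]
width: 0.0006
gripper_force: 0.0
```

Request:
servo_tool:
  plan:
    - {"xyz":[0,0,0],"turn":[0,0,0],"fingers":0}
    - {"xyz":[0,0,0],"turn":[0,0,0],"fingers":0}

```text
time_s: 12.8
tool_pos: [0.6337, 0.0087, 0.1416]
ee_rot: [0.47, 3.105, -0.0]
wrist_force: [-0.3, 0.3, 0.5]
width: 0.0005
gripper_force: 0.0
```

```bash
python3 go.py .6345 .0095 .09
```

```text
12.8 [0.6337 0.0087 0.1416] tool cm [-0.05  0.1   5.16] tilt fix [0.0002 0.0013 0.    ] q [-0.35  0.53  0.33  1.77 -0.22  0.88  1.34] F [-0.3  0.3  0.5]
```

Request:
servo_tool:
  plan:
    - {"xyz":[0,0.1,2],"turn":[0,0,0],"fingers":0}
    - {"xyz":[0,0,2],"turn":[0,0,0],"fingers":0}
    - {"xyz":[0,0,1.2],"turn":[0,0,0],"fingers":0}
    - {"xyz":[0,0,0],"turn":[0,0,0],"fingers":0}
    - {"xyz":[0,0,0],"turn":[0,0,0],"fingers":0}

```text
time_s: 13.22
tool_pos: [0.6338, 0.0102, 0.0893]
ee_rot: [0.47, 3.106, 0.0]
wrist_force: [-0.4, 0.1, 0.4]
width: 0.0004
gripper_force: 0.0
```

```bash
python3 go.py .6345 .0095 .076; python3 -c "
from h import *
c=capture('side');cv2.imwrite('pics/s4.png',cv2.resize(c['image'][150:270,250:410,::-1],None,fx=5,fy=5))"
```

```text
13.2167 [0.6338 0.0102 0.0893] tool cm [-0.09 -0.05  1.33] tilt fix [0.0002 0.0007 0.    ] q [-0.34  0.6   0.31  1.79 -0.24  0.79  1.36] F [-0.4  0.1  0.4]
```

View pics/s4.png

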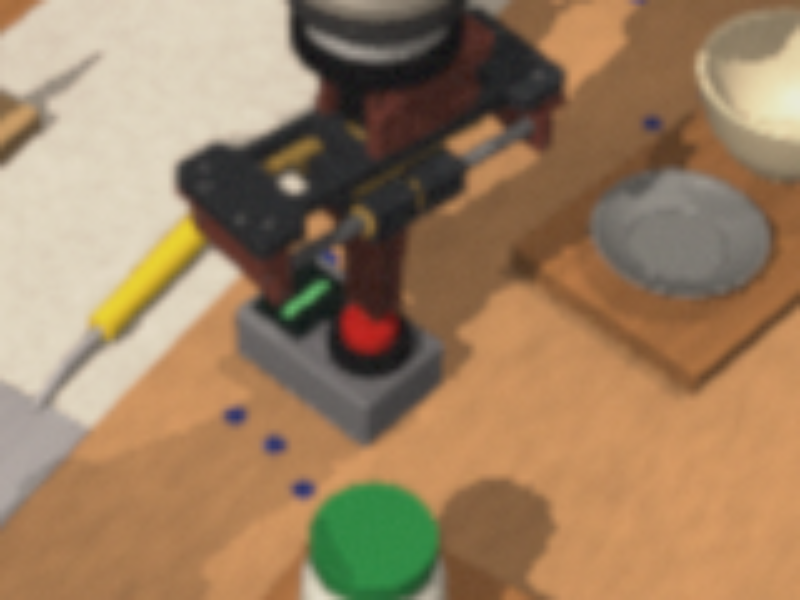

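The fingers are centred over the red button at (370,330) in the crop, with about 13 mm to go. Pressing gently while watching the force.

Request:
servo_tool:
  plan:
    - {"xyz":[-0.1,0,0.6],"turn":[0,0,0],"fingers":0}
    - {"xyz":[0,0,0.5],"turn":[0,0,0],"fingers":0}
    - {"xyz":[0,0,0.2],"turn":[0,0,0],"fingers":0}
    - {"xyz":[0,0,0],"turn":[0,0,0],"fingers":0}
    - {"xyz":[0,0,0],"turn":[0,0,0],"fingers":0}

```text
time_s: 13.68
tool_pos: [0.6347, 0.0101, 0.0756]
ee_rot: [0.469, 3.106, 0.0]
wrist_force: [0.4, 0.0, 2.8]
width: 0.0004
gripper_force: 0.9
```

Request:
servo_tool:
  plan:
    - {"xyz":[0,0,0.2],"turn":[0,0,0],"fingers":0}
    - {"xyz":[0,0,0.2],"turn":[0,0,0],"fingers":0}
    - {"xyz":[0,0,0],"turn":[0,0,0],"fingers":0}
    - {"xyz":[0,0,0],"turn":[0,0,0],"fingers":0}

```text
time_s: 14.02
tool_pos: [0.6347, 0.0101, 0.0716]
ee_rot: [0.469, 3.106, 0.0]
wrist_force: [0.8, -0.3, 3.9]
width: -0.0001
gripper_force: 1.8
```

Request:
servo_tool:
  plan:
    - {"xyz":[0,0,0.2],"turn":[0,0,0],"fingers":0}
    - {"xyz":[0,0,0],"turn":[0,0,0],"fingers":0}
    - {"xyz":[0,0,0],"turn":[0,0,0],"fingers":0}

```text
time_s: 14.27
tool_pos: [0.6347, 0.0101, 0.0709]
ee_rot: [0.469, 3.106, 0.001]
wrist_force: [-3.0, -0.4, 15.0]
width: 0.0004
gripper_force: 7.2
```

The force stepped to 15 N at a hard stop about 6 mm down, so the button is fully in. Releasing and rising.

Request:
servo_tool:
  plan:
    - {"xyz":[0,0,-0.5],"turn":[0,0,0],"fingers":0}
    - {"xyz":[0,0,-1.5],"turn":[0,0,0],"fingers":0}
    - {"xyz":[0,0,-3],"turn":[0,0,0],"fingers":0}
    - {"xyz":[0,0,-3],"turn":[0,0,0],"fingers":0}
    - {"xyz":[0,0,-3],"turn":[0,0,0],"fingers":0}

```text
time_s: 14.68
tool_pos: [0.6331, 0.0101, 0.1796]
ee_rot: [-0.469, -3.104, 0.001]
wrist_force: [0.5, 0.7, -0.1]
width: 0.0006
gripper_force: 0.0
```

Request:
servo_tool:
  plan:
    - {"xyz":[0,0,-2],"turn":[0,0,0],"fingers":0}
    - {"xyz":[0,0,0],"turn":[0,0,0],"fingers":0}
    - {"xyz":[0,0,0],"turn":[0,0,0],"fingers":0}
    - {"xyz":[0,0,0],"turn":[0,0,0],"fingers":0}
    - {"xyz":[0,0,0],"turn":[0,0,0],"fingers":0}

```text
time_s: 15.1
tool_pos: [0.633, 0.0103, 0.1974]
ee_rot: [-0.468, -3.103, 0.001]
wrist_force: [-0.1, 0.4, -0.5]
width: 0.0006
gripper_force: 0.0
```

```bash
python3 -c "
from h import *
c=capture('side');cv2.imwrite('pics/s5.png',c['image'][...,::-1])
P=cloud(c);m=(np.hypot(P[...,0]-.634,P[...,1]-.009)<.009);print(np.percentile(P[m][:,2],[10,50,90]).round(4),sense()['tool_pos'],sense()['wrist_force'])"
```

```text
[0.0559 0.0571 0.0589] [0.63315273 0.01020097 0.1975261 ] [ 0.74415259 -0.31762454 -0.39250226]
```

View pics/s5.png

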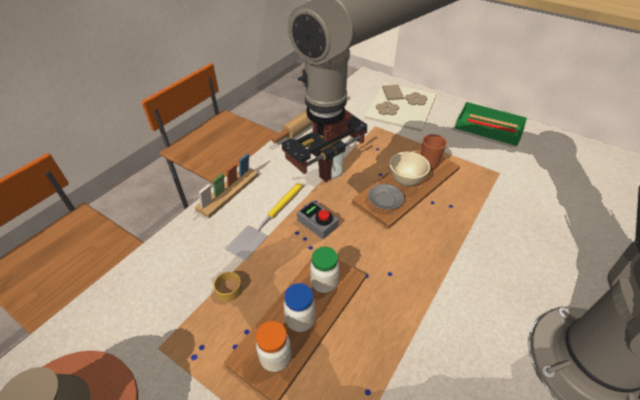

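The button (324,216) is back out, and the jars (299,297 and neighbours), pots (409,167 and neighbours) and bystanders are where they were. The arm is clear.

```bash
python3 -c "
from station import job_done
print(job_done())"
```

```text
the job is handed in; nothing more can be done
None
```

The job is handed in: I held the fingertips about 13 mm above the blue lid and then the bowl's mouth, over two seconds each, then pressed the red button to its stop and let it spring back; the last picture showed nothing else moved and the arm clear.

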